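Clear the press and park its ram

ROBOT

A 7-joint arm with a two-finger parallel gripper is mounted at the origin on the work surface. World frame = base frame: x ahead of the robot, y to its left, z up, the work surface at z = 0. Lengths are in m, angles in degrees, forces in N, time in s.
With the tool pointing down it reaches from about 0.425 to 0.875 m from the base axis. Payload 4.7 kg.
Tool frame: the origin (TCP) lies on the mounting face of the last link; the fingertips stand 182 mm ahead of it and the grasp point (between the pads) lies 164 mm ahead of it; z points along the fingers, y is the line along which they close (so a half turn about z gives the same grasp; the last joint's range is limited). The gripper opens to 87 mm and grips with 3 to 60 N. Pads are 19 mm wide; open, the fingers measure 117 mm over their backs; the gripper's body (75 mm by 190 mm) begins 51 mm behind the grasp point.
Start: joints at [71.568, 18.392, -4.016, 83.108, 1.295, 78.541, -3.26], TCP at [0.214, -0.614, 0.405] pointing down, gripper open.
Joint ranges: [-163.93, 163.93], [-17.29, 119.83], [-79.2, 71.16], [3.27, 140.29], [-89.18, 269.18], [5.43, 117.66], [-154.24, 154.24]. Speed limits (degrees/s): [147.25, 147.25, 180, 180, 180, 180, 180].

INTERFACE

Orientations are given as [roll, pitch, yaw] about the fixed x, y, z axes, in that order (R = Rz(yaw) Ry(pitch) Rx(roll)).
In Python, from cell import env gives the robot as it stands.
- The arm moves only by the tool servo_tool, never from a script. Its argument "plan" is a list of rows, each an object with "xyz": the shift along the tool's x, y, z in cm, a list of three; "twist": the turn, a rotation vector about the tool's x, y, z in degrees, a list of three; "jaw": the closure, from 0 (fully open) to 1 (shut). In form: [{"xyz": [x, y, z], "twist": [wx, wy, wz], "jaw": jaw}, ...]. A call has 1 to 10 rows; each row is the pose to reach, as a shift and turn from the pose commanded when the call began, along the tool's axes at that moment; what a row does not reach only later rows make up. A row lasts 1/12 s, in which the tool goes at most 41.7 mm and 7.16 degrees, less where a joint would pass 70% of its speed; a pose out of reach is approached as far as the arm can. A call with a gripper value outside its range is refused whole. The fingers move at their own pace and stop on an object; "newtons" is the grip in N (left out, the last holds). Time passes only in rows, so rows that repeat a pose let the fingers close. It gives the time, the measured TCP pose, the force, the opening and the grip force at its end, in the units of the state.
- env.get_obs(): the state, without advancing time (a new reading comes with each control period).
- env.read_camera(name): name is "side" or "top"; returns a dict with "img" (384x512x3 uint8, red, green, blue), "camera_matrix" (3x3 intrinsics, pixels), "R" (3x3) and "t" (3): a world point X has camera coordinates R X + t. Camera axes: x right, y down, z forward; pixel columns grow to the right and rows downward; lengths in m; the calibration is good to about 2 mm. A picture is of the moment at which its call begins. There is no depth.
- env.sign_off(): hands the job in; it is judged then, once.
The state is a dict: "time_s": time; "qpos": joint angles; "joint_velocities": joint speeds; "effort": joint torques, N m; "tool_pos": TCP position; "tool_rot": TCP orientation; "force": force on the tool from outside, world axes, zero at the start; "wrist_torque": the same for the moment, N m; "grip_width": finger opening in m; "grasp_force": force on a finger pad.
Only numpy, scipy, OpenCV 4.12 (cv2) and the standard library are available. Lean on these libraries where they do the work, as an engineer would, in place of code of your own. Each camera call takes 0.05 s, during which the arm holds its last target. There are 200 camera calls.

TASK

Draw the flattened conduit strip out from under the raised ram of the hand press by its free end, lay it flat on the bare bench top and let go, then take it again by its middle and lay it down in the yellow two-saddle rack, both ends down on the saddles between the cheeks. Then swing the chrome lever on the press head all the way down, so that the ram is parked on the empty die block. Leave the other parts on the bench where they lie.

Things in the scene. Friction and masses are not known exactly. Their poses are not given: they have to be found in the camera images.
- press: green hand press fixed to the bench. Origin at bench level under the middle of its die block; -y is its front, its column stands at y 105 to 180 mm (283 high). Base plate x +-65, y -80 to 190, 30 mm high. Dark die block x +-45, y +-70, top at z 65. Head overhangs at x +-35, y -60 to 180, z 170 to 272 mm. Two lugs on its -x side carry the lever
- lever (a joint): angle (rad) of the chrome lever about its pivot: 0 fully up (arm 0.85 rad above level), 1.05 fully down (arm 0.20 rad below level); starts between 0 and 0.25. It is stiff (5 N or so at the knob), stays where it is left and moves the ram. The strip, if still under the ram, stops it at about 0.6
- lever_knob (a point): centre of the black ball knob, 34 mm in diameter, at the end of the 14 mm thick lever arm; moves with the lever
- lever_pivot (a point): pivot of the lever, 140 mm from the knob centre, at x -55, y 50, z 200 mm in the press frame. The lever swings in the press's x-z plane and lies on the -x side of the pivot
- strip: flattened piece of metal conduit: flat bar 190 mm long (own x), 26 mm wide (own y), 12 mm thick. Origin at the centre of its underside. It starts on the die block under the ram, lengthwise along the press's y, about 70 mm of one end sticking out free beyond the front (-y) of the die block; ram and head are above the rest
- rack: yellow rack fixed to the bench, 250 mm long (own x), 70 wide, 58 high. Origin at the centre of its underside. Saddles at x 55 to 115 either side, floors at z 30, 12 mm cheeks up to z 58, 46 mm clear between them; end walls 230 mm apart inside. Between the saddles it is open down to the 12 mm base plate: room for fingers only at the strip's middle
- rack_seat (a point): middle of the rack at the height of the saddle floors (30 mm above the bench); its x axis runs along the rack. The strip's origin belongs here
- coupling: bystander: galvanized conduit coupling standing on end, 36 mm diameter, 46 mm high; origin at the centre of its underside
- connector: bystander: flattened EMT connector, about 50 x 42 mm, 26 mm high with its screw; origin at the centre of its underside
- clamp: bystander: copper ground clamp, 50 x 24 mm, 40 mm high; origin at the centre of its underside
- extring: bystander: zinc box extension ring, open square frame 100 x 100 mm, 38 mm high; origin at the centre of its underside
- wrench: bystander: wrench lying flat, 170 mm long; origin at the centre of its underside
- bushing: bystander: blue plastic bushing ring, 40 mm diameter, 16 mm high; origin at the centre of its underside
- ram_foot (a point): middle of the underside of the square steel ram, 34 mm wide, at x 0, y -20 mm in the press frame: 95 mm above the bench with the lever fully up, 65 mm (on the die block) with it fully down
Things that resemble listed ones, but are neither listed nor needed, are in the scene too. Of the things that look like the strip, the smaller one is meant.

How it is judged (in metres and radians):
On the way, in this order (a step that is already met when the one before it is completed fails the run):
1. the strip lies flat on the bench top, let go (height (world z) of strip below 0.008 m and angle between strip's own z axis and vertical below 0.06 rad and contact force between the fingers and strip below 0.2 N), for 0.2 s.
2. the strip lies on both saddles of the rack, let go (z of strip in the frame of rack_seat between -0.005 and 0.005 m and horizontal distance between strip and rack_seat below 0.025 m and angle between the x axis of strip and the x axis of rack_seat, either way round below 0.15 rad and contact force between the fingers and strip below 0.2 N), for 0.2 s.
3. the lever is all the way down (value of joint lever above 0.95 rad), for 0.2 s.
At the end, for the whole second after the job is handed in: The lever is down to its stop (over 0.95 of 1.05 rad); the strip rests on both saddle floors of the rack (origin within 5 mm of their height and 25 mm of the seat horizontally, lengthwise within 0.15 rad, level within 0.06 rad) and is at rest (value of joint lever above 0.95 rad and z of strip in the frame of rack_seat between -0.005 and 0.005 m and horizontal distance between strip and rack_seat below 0.025 m and angle between the x axis of strip and the x axis of rack_seat, either way round below 0.15 rad and angle between strip's own z axis and vertical below 0.06 rad and linear speed of strip below 0.02 m/s); the robot touches nothing.
It fails at once if a bystander is moved more than 30 mm (distance of any of coupling, connector, clamp, extring, wrench, bushing from where it was at the start of the episode above 0.03 m).
It also fails if it takes over 69 s, if anything falls off the work surface, if the arm or the gripper's body presses on something with over 40 N, if the wrist force passes 120 N, or if a joint passes its speed limit or range.

## Working session

There is one attempt and no reset: what is moved stays moved. The work goes in short steps, Python scripts to look and compute and a tool call to move; the robot and the scene stay as the last step left them, time stands still between calls to the robot, and variables do not carry over. Pictures are saved under pics/ and viewed, at most 13 in all, crops included, and the job is handed in when it is done.

Besides the shell and the picture viewer there is one more tool, called after "Request:" by a JSON object that holds its "method" and its "body". servo_tool: Moves the arm, as the interface text tells. Its arguments: {"type":"object","properties":{"plan":{"type":"array","items":{"type":"object","properties":{"xyz":{"type":"array","items":{"type":"number"}},"twist":{"type":"array","items":{"type":"number"}},"jaw":{"type":"number"}}}},"newtons":{"type":"number"}},"required":["plan"]}

```bash
mkdir -p pics; ls
python3 - <<'E'
from cell import env
import cv2,numpy as np,pickle
d={}
for n in("top","side"):
    c=env.read_camera(n);d[n]=c
    cv2.imwrite(f"pics/{n}0.png",cv2.resize(c["img"][:,:,::-1],(768,576),interpolation=cv2.INTER_CUBIC))
    print(n,c["camera_matrix"],c["R"],c["t"])
pickle.dump(d,open("cams0.pkl","wb"))
print(env.get_obs())
E
```

```text
pics
top [[357.70775886   0.         259.66039656]
 [  0.         357.70775886 195.85431592]
 [  0.           0.           1.        ]] [[ 0.01032318 -0.99972718 -0.02095237]
 [-0.99854894 -0.00919897 -0.05306033]
 [ 0.05285312  0.02146972 -0.99837147]] [-0.02022723  0.57079742  1.42825128]
side [[388.11453067   0.         249.92852079]
 [  0.         388.11453067 192.49603779]
 [  0.           0.           1.        ]] [[ 0.93431689 -0.35613842 -0.01474382]
 [-0.23826477 -0.59324541 -0.76895369]
 [ 0.26510724  0.72195935 -0.63913445]] [-0.53507962  0.26332938  1.12150092]
{'time_s': 0.1, 'qpos': array([71.56706652, 18.4323851 , -4.01534753, 83.16839073,  1.29545002,
       78.53892314, -3.26179508]), 'joint_velocities': array([ 0.01789478, -0.10276025,  0.06009601, -0.17866965, -0.05576026,
       -0.1093243 , -0.01499553]), 'effort': array([-1.40328025e-04, -4.92574131e+01, -4.05483562e-01, -3.13399494e+01,
       -6.41250028e-02,  3.94858117e-02,  6.19637854e-05]), 'tool_pos': array([ 0.21410631, -0.61352888,  0.40379391]), 'tool_rot': array([-1.79905555e+02,  5.91217237e-03,  1.92406635e+01]), 'force': array([-0.00611979,  1.31298393, -0.21190537]), 'wrist_torque': array([ 0.05318517, -0.01221598,  0.01334017]), 'grasp_force': 0.0, 'grip_width': 0.08678507284152566}
```

View pics/top0.png

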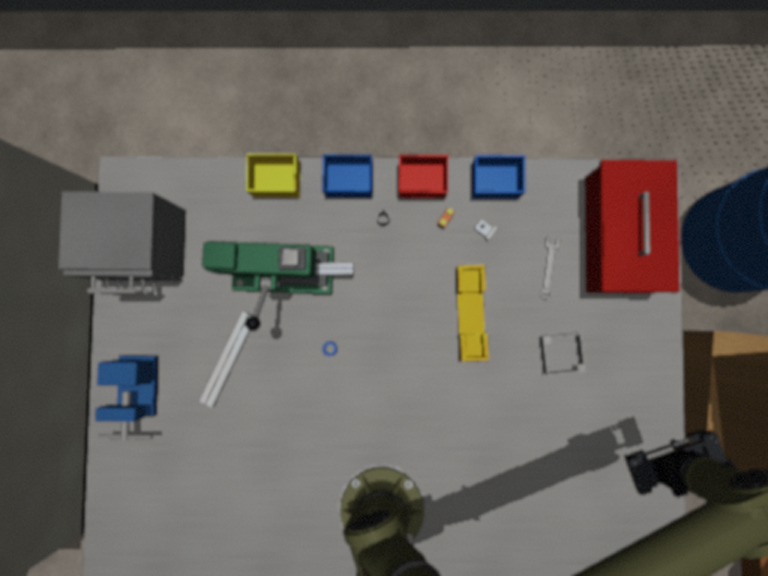

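View pics/side0.png

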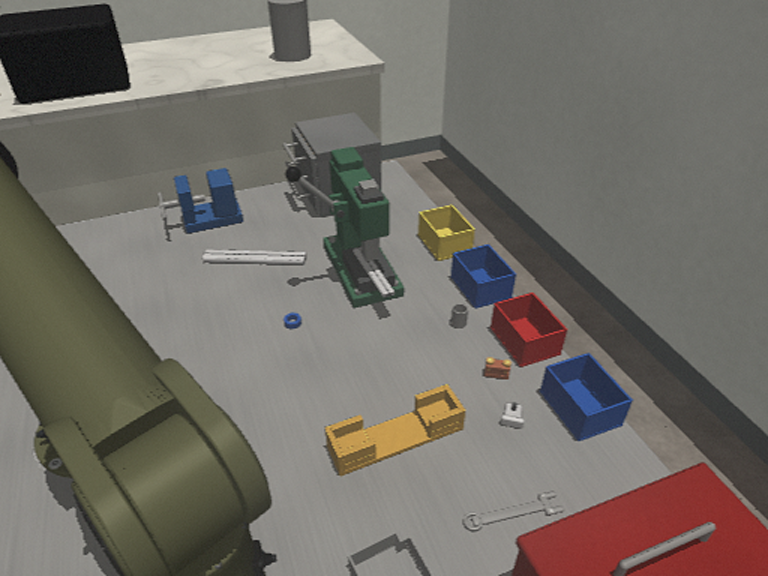

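Candidates for the strip (enlarged pixels): the bar under the ram, top (335,269) and side (375,280), and the long white bar lying on the bench, top (228,360) and side (255,257). The bench bar is longer, so it is the decoy. The strip is the one in the press. Next is one close crop of each view.

Run:
```python
import cv2,pickle
d=pickle.load(open("cams0.pkl","rb"))
a=d["top"]["img"][150:250,130:330,::-1]; cv2.imwrite("pics/topc.png",cv2.resize(a,None,fx=4,fy=4,interpolation=cv2.INTER_CUBIC))
a=d["side"]["img"][90:210,180:320,::-1]; cv2.imwrite("pics/sidec.png",cv2.resize(a,None,fx=5,fy=5,interpolation=cv2.INTER_CUBIC))
```

```text
(no output)
```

View pics/topc.png

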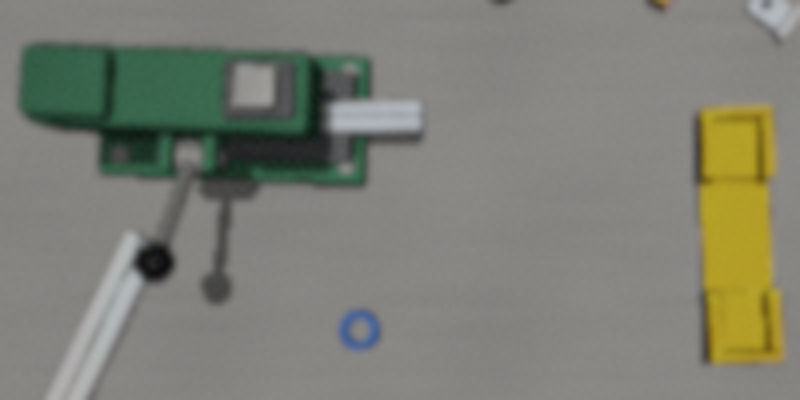

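View pics/sidec.png

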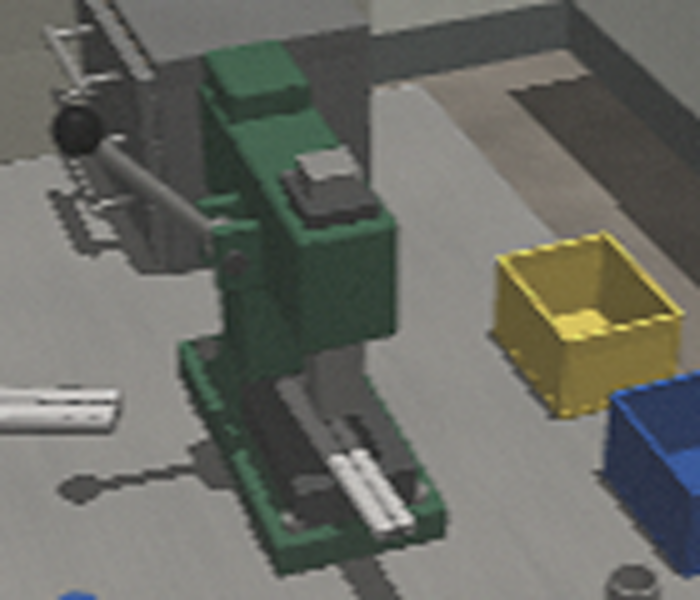

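The crops confirm the strip: a bar running out from under the ram on the die, with its free end at topc (422,116). Rack corners in topc are (699,110), (774,105), (783,362) and (707,363). The knob is at topc (154,262) and sidec (79,130).

```bash
cat > h.py <<'E'
import numpy as np,pickle
D=pickle.load(open("cams0.pkl","rb"))
def ray(n,u,v):
    c=D[n];R=c["R"];return -R.T@c["t"], R.T@np.linalg.inv(c["camera_matrix"])@[u,v,1]
def at(n,u,v,z):
    o,d=ray(n,u,v);return o+d*(z-o[2])/d[2]
T=lambda u,v:("top",130+(u+.5)/4-.5,150+(v+.5)/4-.5)
S=lambda u,v:("side",180+(u+.5)/5-.5,90+(v+.5)/5-.5)
def tri(a,b):
    (o1,d1),(o2,d2)=ray(*a),ray(*b)
    s=np.linalg.lstsq(np.c_[d1,-d2],o2-o1,rcond=None)[0]
    p,q=o1+s[0]*d1,o2+s[1]*d2;return (p+q)/2,np.linalg.norm(p-q)
def proj(n,X):
    c=D[n];p=c["camera_matrix"]@(c["R"]@X+c["t"]);return p[:2]/p[2]
E
python3 - <<'E'
from h import *
np.set_printoptions(precision=4,suppress=True)
for u,v,z in[(421,100,.077),(423,132,.077),(325,103,.077),(327,134,.077),(369,57,.03),(364,185,.03),(101,175,.03),(699,110,.058),(774,105,.058),(783,362,.058),(707,363,.058),(360,330,.016),(130,233,.015)]: print("top",u,v,at(*T(u,v),z))
for u,v,z in[(385,533,.077),(412,520,.077),(330,458,.077),(275,545,.03),(446,508,.03)]: print("side",u,v,at(*S(u,v),z))
print("knob",tri(T(154,262),S(79,130)))
E
```

```text
top 421 100 [0.6493 0.081  0.077 ]
top 423 132 [0.6181 0.0786 0.077 ]
top 325 103 [0.6456 0.1743 0.077 ]
top 327 134 [0.6154 0.1719 0.077 ]
top 369 57 [0.6975 0.1383 0.03  ]
top 364 185 [0.5686 0.1413 0.03  ]
top 101 175 [0.5763 0.4063 0.03  ]
top 699 110 [ 0.6437 -0.1899  0.058 ]
top 774 105 [ 0.6492 -0.263   0.058 ]
top 783 362 [ 0.3993 -0.2719  0.058 ]
top 707 363 [ 0.3975 -0.1985  0.058 ]
top 360 330 [0.4234 0.1448 0.016 ]
top 130 233 [0.5186 0.38   0.015 ]
side 385 533 [0.6252 0.0722 0.077 ]
side 412 520 [0.6469 0.078  0.077 ]
side 330 458 [0.6194 0.1617 0.077 ]
side 275 545 [0.5694 0.1404 0.03  ]
side 446 508 [0.6959 0.1333 0.03  ]
knob (array([0.4918, 0.2747, 0.302 ]), np.float64(0.0025334747219519266))
```

```bash
cat > go.py <<'E'
import sys,numpy as np
from scipy.spatial.transform import Rotation as Q
from cell import env
o=env.get_obs();P=np.array(o["tool_pos"]);R=Q.from_euler("xyz",o["tool_rot"],degrees=True)
print("t",round(o["time_s"],2),"pos",P.round(4),"rot",o["tool_rot"].round(1),"F",o["force"].round(1),"w",round(o["grip_width"],4),"g",round(o["grasp_force"],1),"q7",o["qpos"][6].round(0))
for a in sys.argv[1:]:   # successive "x,y,z,yaw" all relative to the present pose
    x,y,z,w=map(float,a.split(","))
    print(a,"xyz",(R.inv().apply(np.array([x,y,z])-P)*100).round(1),"twist",(R.inv()*Q.from_euler("xyz",[180,0,w],degrees=True)).as_rotvec(degrees=True).round(1))
E
python3 go.py .634,.105,.42,92 .634,.105,.248,92
```

```text
t 0.1 pos [ 0.2141 -0.6135  0.4038] rot [-179.9    0.    19.2] F [-0.   1.3 -0.2] w 0.0868 g 0.0 q7 -3.0
.634,.105,.42,92 xyz [ 63.3 -54.   -1.5] twist [ -0.1  -0.1 -72.8]
.634,.105,.248,92 xyz [ 63.3 -54.   15.7] twist [ -0.1  -0.1 -72.8]
```

Request:
{"method": "servo_tool", "body": {"plan": [{"xyz":[3,-2.6,-0.1],"twist":[0,0,-4],"jaw":0},{"xyz":[6.1,-5.2,-0.2],"twist":[0,0,-8],"jaw":0},{"xyz":[9.1,-7.8,-0.3],"twist":[0,0,-12],"jaw":0},{"xyz":[12.2,-10.4,-0.3],"twist":[0,0,-16],"jaw":0},{"xyz":[15.2,-13,-0.4],"twist":[0,0,-20],"jaw":0},{"xyz":[18.2,-15.6,-0.4],"twist":[0,0,-24],"jaw":0},{"xyz":[21.3,-18.2,-0.5],"twist":[0,0,-28],"jaw":0},{"xyz":[24.3,-20.8,-0.6],"twist":[0,0,-32],"jaw":0},{"xyz":[27.4,-23.4,-0.7],"twist":[0,0,-36],"jaw":0},{"xyz":[30.4,-26,-0.8],"twist":[0,0,-40],"jaw":0}]}}

```text
time_s: 0.93
tool_pos: [0.416, -0.266, 0.4126]
tool_rot: [-180.0, 0.0, 59.4]
force: [1.6, -0.7, -0.1]
grip_width: 0.0868
grasp_force: 0.0
```

```bash
python3 go.py .634,.105,.42,92
```

```text
t 0.93 pos [ 0.416  -0.266   0.4126] rot [-180.     0.    59.4] F [ 1.6 -0.7 -0.1] w 0.0868 g 0.0 q7 -1.0
.634,.105,.42,92 xyz [43.  -0.1 -0.8] twist [ -0.    0.  -32.6]
```

Request:
{"method": "servo_tool", "body": {"plan": [{"xyz":[4,0,-0.8],"twist":[0,0,-3.5],"jaw":0},{"xyz":[8,0,-0.8],"twist":[0,0,-7],"jaw":0},{"xyz":[12,0,-0.8],"twist":[0,0,-10.5],"jaw":0},{"xyz":[16,0,-0.8],"twist":[0,0,-14],"jaw":0},{"xyz":[20,0,-0.8],"twist":[0,0,-17.5],"jaw":0},{"xyz":[24,0,-0.8],"twist":[0,0,-21],"jaw":0},{"xyz":[28,0,-0.8],"twist":[0,0,-24.5],"jaw":0},{"xyz":[32,0,-0.8],"twist":[0,0,-28],"jaw":0},{"xyz":[36,0,-0.8],"twist":[0,0,-31],"jaw":0},{"xyz":[40,0,-0.8],"twist":[0,0,-32.6],"jaw":0}]}}

```text
time_s: 1.77
tool_pos: [0.6207, 0.0771, 0.4203]
tool_rot: [-180.0, 0.0, 91.9]
force: [1.1, -0.0, -0.3]
grip_width: 0.0869
grasp_force: 0.0
```

Request:
{"method": "servo_tool", "body": {"plan": [{"xyz":[3,0,0],"twist":[0,0,0],"jaw":0},{"xyz":[3,0,0],"twist":[0,0,0],"jaw":0},{"xyz":[3,0,0],"twist":[0,0,0],"jaw":0}]}}

```text
time_s: 2.02
tool_pos: [0.6186, 0.1086, 0.42]
tool_rot: [-179.9, -0.1, 92.1]
force: [0.6, -0.5, 0.5]
grip_width: 0.0869
grasp_force: 0.0
```

```bash
python3 go.py .634,.105,.248,92
```

```text
t 2.02 pos [0.6186 0.1086 0.42  ] rot [-1.799e+02 -1.000e-01  9.210e+01] F [ 0.6 -0.5  0.5] w 0.0869 g 0.0 q7 -20.0
.634,.105,.248,92 xyz [-0.4  1.6 17.2] twist [-0.1 -0.1  0.1]
```

Descend to just above the strip, then to the grip height.

Request:
{"method": "servo_tool", "body": {"plan": [{"xyz":[-0.4,1.6,2],"twist":[0,0,0],"jaw":0},{"xyz":[-0.4,1.6,5],"twist":[0,0,0],"jaw":0},{"xyz":[-0.4,1.6,8],"twist":[0,0,0],"jaw":0},{"xyz":[-0.4,1.6,10.5],"twist":[0,0,0],"jaw":0},{"xyz":[-0.4,1.6,12.5],"twist":[0,0,0],"jaw":0},{"xyz":[-0.4,1.6,14],"twist":[0,0,0],"jaw":0},{"xyz":[-0.4,1.6,15.5],"twist":[0,0,0],"jaw":0},{"xyz":[-0.4,1.6,16.5],"twist":[0,0,0],"jaw":0},{"xyz":[-0.4,1.6,17.2],"twist":[0,0,0],"jaw":0},{"xyz":[-0.4,1.6,17.2],"twist":[0,0,0],"jaw":0}]}}

```text
time_s: 2.85
tool_pos: [0.6349, 0.1013, 0.2473]
tool_rot: [-179.9, 0.0, 91.8]
force: [1.0, 0.2, -0.8]
grip_width: 0.0872
grasp_force: 0.0
```

```bash
python3 go.py .634,.105,.248,92
python3 - <<'E'
from cell import env
import cv2
a=env.read_camera("side")["img"][90:210,200:300,::-1]
b=env.read_camera("top")["img"][130:230,180:280,::-1]
import numpy as np
m=np.hstack([cv2.resize(a,(400,480),interpolation=2),cv2.resize(b,(400,400),interpolation=2)[:480] if 0 else cv2.copyMakeBorder(cv2.resize(b,(400,400),interpolation=2),0,80,0,0,cv2.BORDER_CONSTANT)])
cv2.imwrite("pics/grip.png",m)
E
```

```text
t 2.85 pos [0.6349 0.1013 0.2473] rot [-179.9    0.    91.8] F [ 1.   0.2 -0.8] w 0.0872 g 0.0 q7 -24.0
.634,.105,.248,92 xyz [ 0.4 -0.1 -0.1] twist [-0.1  0.  -0.2]
```

View pics/grip.png

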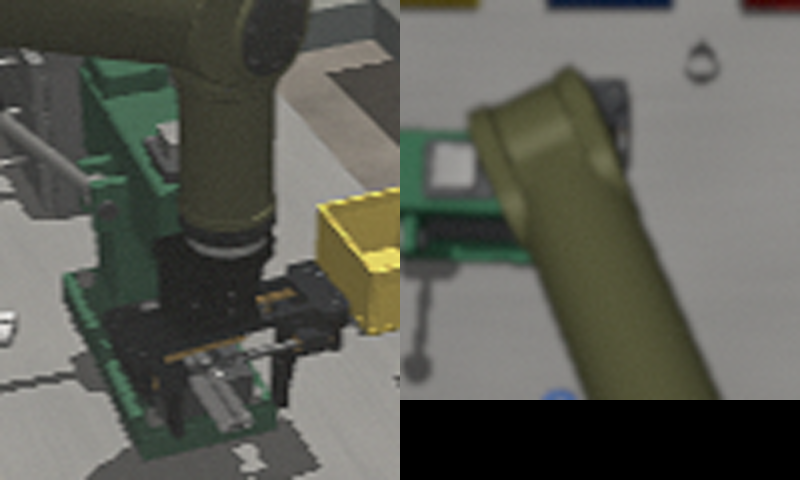

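The fingers straddle the free end: left finger at (175,410), right at (285,380), with the strip between them at (225,395). Closing.

Request:
{"method": "servo_tool", "body": {"plan": [{"xyz":[0.3,0,0],"twist":[0,0,0],"jaw":0.5},{"xyz":[0.3,0,0],"twist":[0,0,0],"jaw":0.8},{"xyz":[0.3,0,0],"twist":[0,0,0],"jaw":1},{"xyz":[0.3,0,0],"twist":[0,0,0],"jaw":1},{"xyz":[0.3,0,0],"twist":[0,0,0],"jaw":1},{"xyz":[0.3,0,0],"twist":[0,0,0],"jaw":1},{"xyz":[0.3,0,0],"twist":[0,0,0],"jaw":1},{"xyz":[0.3,0,0],"twist":[0,0,0],"jaw":1}], "newtons": 50}}

```text
time_s: 3.62
tool_pos: [0.6352, 0.1051, 0.2487]
tool_rot: [180.0, 0.0, 91.8]
force: [0.1, -0.0, 0.6]
grip_width: 0.0414
grasp_force: 0.0
```

```bash
python3 go.py .640,-.065,.250,92
```

```text
t 3.62 pos [0.6352 0.1051 0.2487] rot [180.    0.   91.8] F [ 0.1 -0.   0.6] w 0.0414 g 0.0 q7 -24.0
.640,-.065,.250,92 xyz [-17.   -0.1  -0.1] twist [ 0.   0.  -0.2]
```

Request:
{"method": "servo_tool", "body": {"plan": [{"xyz":[0,0,0],"twist":[0,0,0],"jaw":1},{"xyz":[0,0,0],"twist":[0,0,0],"jaw":1},{"xyz":[0,0,0],"twist":[0,0,0],"jaw":1},{"xyz":[0,0,0],"twist":[0,0,0],"jaw":1},{"xyz":[0,0,0],"twist":[0,0,0],"jaw":1},{"xyz":[0,0,0],"twist":[0,0,0],"jaw":1}]}}

```text
time_s: 4.12
tool_pos: [0.6351, 0.1051, 0.2487]
tool_rot: [-180.0, 0.0, 91.8]
force: [-0.5, 0.6, -0.4]
grip_width: 0.0252
grasp_force: 50.0
```

Request:
{"method": "servo_tool", "body": {"plan": [{"xyz":[-1,0,-0.3],"twist":[0,0,0],"jaw":1},{"xyz":[-2.5,0,-0.4],"twist":[0,0,0],"jaw":1},{"xyz":[-4.5,0,-0.4],"twist":[0,0,0],"jaw":1},{"xyz":[-6.5,0,-0.4],"twist":[0,0,0],"jaw":1},{"xyz":[-8.5,0,-0.4],"twist":[0,0,0],"jaw":1},{"xyz":[-10.5,0,-0.4],"twist":[0,0,0],"jaw":1},{"xyz":[-12.5,0,-0.4],"twist":[0,0,0],"jaw":1},{"xyz":[-14.5,0,-0.4],"twist":[0,0,0],"jaw":1},{"xyz":[-16.5,0,-0.4],"twist":[0,0,0],"jaw":1},{"xyz":[-18,0,-0.4],"twist":[0,0,0],"jaw":1}]}}

```text
time_s: 4.95
tool_pos: [0.6406, -0.0781, 0.2524]
tool_rot: [-180.0, 0.1, 91.7]
force: [-0.1, 0.1, -1.9]
grip_width: 0.0258
grasp_force: 50.0
```

```bash
python3 go.py .640,-.08,.184,92;  python3 - <<'E'
from cell import env
import cv2,pickle
a=env.read_camera("side");cv2.imwrite("pics/out.png",cv2.resize(a["img"][110:230,190:330,::-1],None,fx=5,fy=5,interpolation=2))
E
```

```text
t 4.95 pos [ 0.6406 -0.0781  0.2524] rot [-1.80e+02  1.00e-01  9.17e+01] F [-0.1  0.1 -1.9] w 0.0258 g 50.0 q7 -7.0
.640,-.08,.184,92 xyz [-0.2 -0.1  6.8] twist [-0.   0.1 -0.3]
```

View pics/out.png

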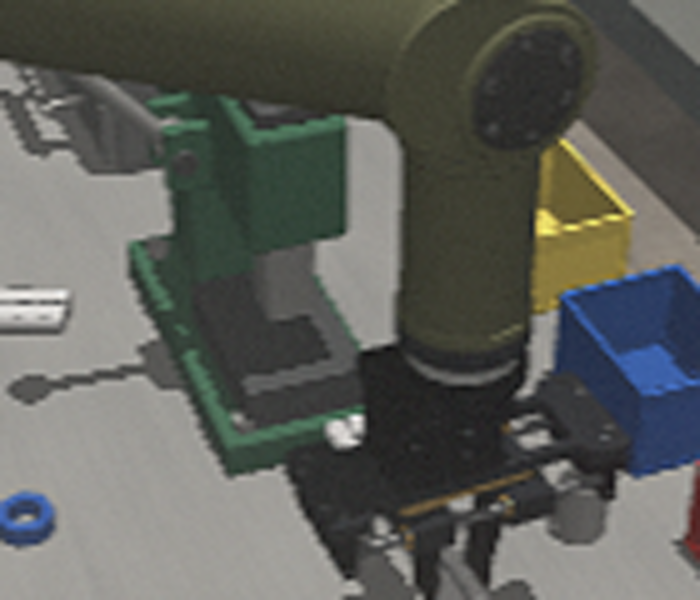

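The strip is out and hangs free of the press, with its rear end at (345,430); the die is empty. Lowering.

Request:
{"method": "servo_tool", "body": {"plan": [{"xyz":[-0.5,0,2],"twist":[0,0,0],"jaw":1},{"xyz":[-0.5,0,4],"twist":[0,0,0],"jaw":1},{"xyz":[-0.5,0,5.3],"twist":[0,0,0],"jaw":1},{"xyz":[-0.5,0,6],"twist":[0,0,0],"jaw":1},{"xyz":[-0.5,0,6.5],"twist":[0,0,0],"jaw":1},{"xyz":[-0.5,0,6.8],"twist":[0,0,0],"jaw":1},{"xyz":[-0.5,0,6.8],"twist":[0,0,0],"jaw":1},{"xyz":[-0.5,0,6.8],"twist":[0,0,0],"jaw":1}]}}

```text
time_s: 5.67
tool_pos: [0.6415, -0.0794, 0.1855]
tool_rot: [179.9, 0.0, 91.9]
force: [0.5, -0.1, -1.9]
grip_width: 0.0253
grasp_force: 50.0
```

Request:
{"method": "servo_tool", "body": {"plan": [{"xyz":[0,0,0.1],"twist":[0,0,0],"jaw":1},{"xyz":[0,0,0.1],"twist":[0,0,0],"jaw":1},{"xyz":[0,0,0.1],"twist":[0,0,0],"jaw":0.3},{"xyz":[0,0,0.1],"twist":[0,0,0],"jaw":0.3},{"xyz":[0,0,0.1],"twist":[0,0,0],"jaw":0.3},{"xyz":[0,0,0.1],"twist":[0,0,0],"jaw":0.3},{"xyz":[0,0,0.1],"twist":[0,0,0],"jaw":0.3},{"xyz":[0,0,0.1],"twist":[0,0,0],"jaw":0.3}]}}

```text
time_s: 6.33
tool_pos: [0.6411, -0.0798, 0.1838]
tool_rot: [180.0, 0.0, 91.8]
force: [0.1, -0.4, -0.1]
grip_width: 0.0563
grasp_force: 0.0
```

Request:
{"method": "servo_tool", "body": {"plan": [{"xyz":[0,0,0],"twist":[0,0,0],"jaw":0.2},{"xyz":[0,0,0],"twist":[0,0,0],"jaw":0.2},{"xyz":[0,0,0],"twist":[0,0,0],"jaw":0.2},{"xyz":[0,0,-1],"twist":[0,0,0],"jaw":0.2},{"xyz":[0,0,-3],"twist":[0,0,0],"jaw":0.2},{"xyz":[0,0,-6],"twist":[0,0,0],"jaw":0.2},{"xyz":[0,0,-10],"twist":[0,0,0],"jaw":0.2},{"xyz":[0,0,-14],"twist":[0,0,0],"jaw":0.2},{"xyz":[0,0,-18],"twist":[0,0,0],"jaw":0.2},{"xyz":[0,0,-20],"twist":[0,0,0],"jaw":0.2}]}}

```text
time_s: 7.17
tool_pos: [0.6418, -0.079, 0.3906]
tool_rot: [179.6, 0.1, 91.9]
force: [1.1, 0.6, 0.9]
grip_width: 0.0699
grasp_force: 0.0
```

```bash
python3 go.py;  python3 - <<'E'
from cell import env
import cv2,numpy as np
a=env.read_camera("side")["img"][130:250,210:310,::-1];b=env.read_camera("top")["img"][130:230,200:300,::-1]
cv2.imwrite("pics/laid.png",np.hstack([cv2.resize(a,(400,480),interpolation=2),cv2.copyMakeBorder(cv2.resize(b,(400,400),interpolation=2),0,80,0,0,cv2.BORDER_CONSTANT)]))
E
```

```text
t 7.17 pos [ 0.6418 -0.079   0.3906] rot [1.796e+02 1.000e-01 9.190e+01] F [1.1 0.6 0.9] w 0.0699 g 0.0 q7 -4.0
```

View pics/laid.png

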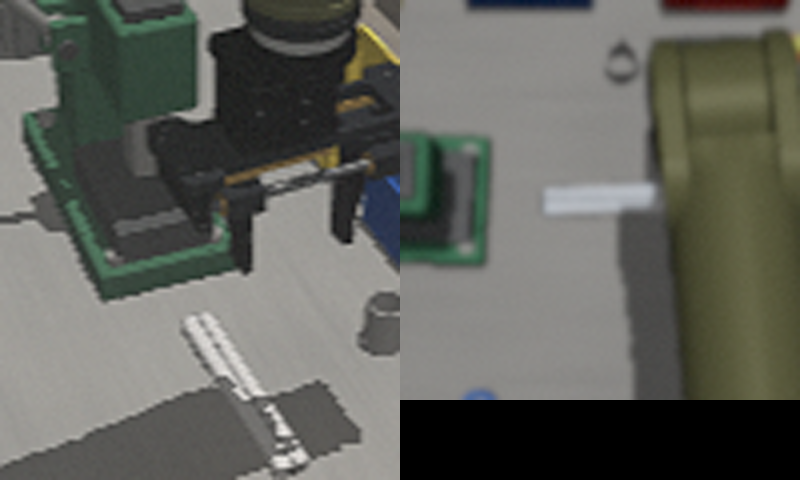

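The strip lies flat on the bench: rear end at (195,320) and front end at (290,460) in the side crop, rear end at (545,200) in the top crop. Computing its middle.

```bash
python3 - <<'E'
from h import *
np.set_printoptions(precision=4,suppress=True)
s=lambda u,v:at("side",210+(u+.5)/4-.5,130+(v+.5)/4-.5,.012)
t=lambda u,v:at("top",200+(u-400+.5)/4-.5,130+(v+.5)/4-.5,.012)
for p in[(183,318),(208,310),(278,462),(305,455)]:print("s",s(*p))
for p in[(545,188),(545,214),(650,184),(650,208)]:print("t",t(*p))
E
python3 go.py .6385,0.009,.25,92 .6385,.009,.184,92
```

```text
s [0.6239 0.0811 0.012 ]
s [0.6478 0.0827 0.012 ]
s [ 0.6315 -0.1014  0.012 ]
s [ 0.6541 -0.1025  0.012 ]
t [0.6484 0.0828 0.012 ]
t [0.6219 0.0824 0.012 ]
t [ 0.6533 -0.0237  0.012 ]
t [ 0.6289 -0.024   0.012 ]
t 7.27 pos [ 0.6422 -0.079   0.3902] rot [1.794e+02 1.000e-01 9.180e+01] F [-1.  -0.3 -0.1] w 0.0695 g 0.0 q7 -4.0
.6385,0.009,.25,92 xyz [ 8.8 -0.2 14. ] twist [ 0.6  0.1 -0.2]
.6385,.009,.184,92 xyz [ 8.9 -0.3 20.6] twist [ 0.6  0.1 -0.2]
```

Request:
{"method": "servo_tool", "body": {"plan": [{"xyz":[2.5,0,2],"twist":[0,0,0],"jaw":0.2},{"xyz":[5,-0.1,5],"twist":[0,0,0],"jaw":0.2},{"xyz":[6.8,-0.1,8],"twist":[0,0,0],"jaw":0.2},{"xyz":[6.8,-0.1,11],"twist":[0,0,0],"jaw":0.2},{"xyz":[6.8,-0.1,14],"twist":[0,0,0],"jaw":0.2},{"xyz":[6.8,-0.1,16.5],"twist":[0,0,0],"jaw":0.2},{"xyz":[6.8,-0.1,18.5],"twist":[0,0,0],"jaw":0.2},{"xyz":[6.8,-0.1,19.6],"twist":[0,0,0],"jaw":0.2},{"xyz":[6.8,-0.1,19.6],"twist":[0,0,0],"jaw":0.2},{"xyz":[6.8,-0.1,19.6],"twist":[0,0,0],"jaw":0.2}]}}

```text
time_s: 8.1
tool_pos: [0.6379, -0.0117, 0.1878]
tool_rot: [-180.0, -0.0, 91.8]
force: [0.2, -0.4, 0.7]
grip_width: 0.0694
grasp_force: 0.0
```

```bash
python3 go.py .639,-.011,.184,92
```

```text
t 8.1 pos [ 0.6379 -0.0117  0.1878] rot [-180.    -0.    91.8] F [ 0.2 -0.4  0.7] w 0.0694 g 0.0 q7 -15.0
.639,-.011,.184,92 xyz [0.1 0.1 0.4] twist [-0.  -0.  -0.2]
```

Request:
{"method": "servo_tool", "body": {"plan": [{"xyz":[0,0.1,0.4],"twist":[0,0,0],"jaw":0.2},{"xyz":[0,0.1,0.4],"twist":[0,0,0],"jaw":1},{"xyz":[0,0.1,0.4],"twist":[0,0,0],"jaw":1},{"xyz":[0,0.1,0.4],"twist":[0,0,0],"jaw":1},{"xyz":[0,0.1,0.4],"twist":[0,0,0],"jaw":1},{"xyz":[0,0.1,0.4],"twist":[0,0,0],"jaw":1},{"xyz":[0,0.1,0.4],"twist":[0,0,0],"jaw":1},{"xyz":[0,0.1,0.4],"twist":[0,0,0],"jaw":1},{"xyz":[0,0.1,0.4],"twist":[0,0,0],"jaw":1},{"xyz":[0,0.1,0.4],"twist":[0,0,0],"jaw":1}]}}

```text
time_s: 8.93
tool_pos: [0.6389, -0.0118, 0.1838]
tool_rot: [180.0, 0.0, 91.8]
force: [0.0, -0.7, 0.3]
grip_width: 0.0257
grasp_force: 50.0
```

Request:
{"method": "servo_tool", "body": {"plan": [{"xyz":[0,0,0],"twist":[0,0,0],"jaw":1},{"xyz":[0,0,0],"twist":[0,0,0],"jaw":1},{"xyz":[0,0,-2],"twist":[0,0,0],"jaw":1},{"xyz":[0,0,-5],"twist":[0,0,0],"jaw":1},{"xyz":[0,0,-8],"twist":[0,0,0],"jaw":1},{"xyz":[0,0,-11],"twist":[0,0,0],"jaw":1},{"xyz":[0,0,-14],"twist":[0,0,0],"jaw":1},{"xyz":[0,0,-16],"twist":[0,0,0],"jaw":1}]}}

```text
time_s: 9.6
tool_pos: [0.6391, -0.0115, 0.3466]
tool_rot: [179.9, 0.0, 91.9]
force: [0.8, -0.3, -1.4]
grip_width: 0.0251
grasp_force: 50.0
```

```bash
python3 go.py .5225,-.231,.34,2
```

```text
t 9.6 pos [ 0.6391 -0.0115  0.3466] rot [179.9   0.   91.9] F [ 0.8 -0.3 -1.4] w 0.0251 g 50.0 q7 -11.0
.5225,-.231,.34,2 xyz [-21.6 -12.4   0.6] twist [ 0.1 -0.1 89.9]
```

Request:
{"method": "servo_tool", "body": {"plan": [{"xyz":[-1.5,-0.9,0],"twist":[0,0,6],"jaw":1},{"xyz":[-3,-1.7,0],"twist":[0,0,12],"jaw":1},{"xyz":[-4.5,-2.6,0],"twist":[0,0,18],"jaw":1},{"xyz":[-6,-3.4,0],"twist":[0,0,24],"jaw":1},{"xyz":[-7.5,-4.3,0],"twist":[0,0,30],"jaw":1},{"xyz":[-9,-5.2,0],"twist":[0,0,36],"jaw":1},{"xyz":[-10.5,-6,0],"twist":[0,0,42],"jaw":1},{"xyz":[-12,-6.9,0],"twist":[0,0,48],"jaw":1},{"xyz":[-13.5,-7.7,0],"twist":[0,0,54],"jaw":1},{"xyz":[-15,-8.6,0],"twist":[0,0,60],"jaw":1}]}}

```text
time_s: 10.43
tool_pos: [0.5571, -0.165, 0.3432]
tool_rot: [-180.0, 0.0, 31.6]
force: [0.3, 0.1, -1.9]
grip_width: 0.0253
grasp_force: 50.0
```

```bash
python3 go.py .5225,-.231,.34,2
```

```text
t 10.43 pos [ 0.5571 -0.165   0.3432] rot [-180.     0.    31.6] F [ 0.3  0.1 -1.9] w 0.0253 g 50.0 q7 -50.0
.5225,-.231,.34,2 xyz [-6.4  3.8  0.3] twist [-0.   0.  29.6]
```

Request:
{"method": "servo_tool", "body": {"plan": [{"xyz":[-1.5,0.9,0.3],"twist":[0,0,6],"jaw":1},{"xyz":[-3,1.8,0.3],"twist":[0,0,12],"jaw":1},{"xyz":[-4.5,2.6,0.3],"twist":[0,0,18],"jaw":1},{"xyz":[-5.6,3.4,0.3],"twist":[0,0,24],"jaw":1},{"xyz":[-6.4,3.8,1.3],"twist":[0,0,29.6],"jaw":1},{"xyz":[-6.4,3.8,3.5],"twist":[0,0,29.6],"jaw":1},{"xyz":[-6.4,3.8,5],"twist":[0,0,29.6],"jaw":1},{"xyz":[-6.4,3.8,5.5],"twist":[0,0,29.6],"jaw":1},{"xyz":[-6.4,3.8,5.5],"twist":[0,0,29.6],"jaw":1},{"xyz":[-6.4,3.8,5.5],"twist":[0,0,29.6],"jaw":1}]}}

```text
time_s: 11.27
tool_pos: [0.5236, -0.2303, 0.2889]
tool_rot: [-180.0, 0.0, 2.3]
force: [-0.6, -0.2, -1.3]
grip_width: 0.0248
grasp_force: 50.0
```

```bash
python3 go.py .5225,-.231,.25,2;  python3 - <<'E'
from cell import env
import cv2,numpy as np
a=env.read_camera("side")["img"][190:330,200:330,::-1]
cv2.imwrite("pics/rack.png",cv2.resize(a,None,fx=4,fy=4,interpolation=2))
E
```

```text
t 11.27 pos [ 0.5236 -0.2303  0.2889] rot [-180.     0.     2.3] F [-0.6 -0.2 -1.3] w 0.0248 g 50.0 q7 -72.0
.5225,-.231,.25,2 xyz [-0.1  0.1  3.9] twist [-0.   0.   0.3]
```

View pics/rack.png

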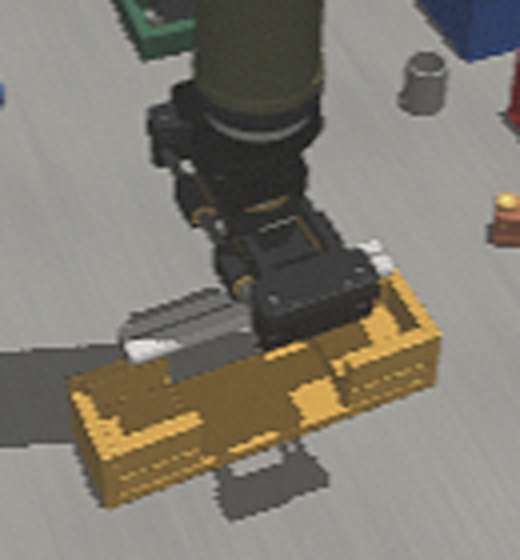

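The strip hangs level above the rack, left end at (150,345) and far end at (380,255). A side-view check of the rack corners before lowering.

Run:
```python
from h import *
s=lambda u,v,z:at("side",200+(u+.5)/4-.5,190+(v+.5)/4-.5,z).round(4)
P=[s(u,v,.058) for u,v in[(70,382),(104,456),(439,334),(395,268)]]
print(P,np.mean(P,0))
print("strip end lower-left (z~.117)",s(122,333,.117),s(128,357,.117), s(395,265,.117))
```

```text
[array([ 0.3997, -0.2098,  0.058 ]), array([ 0.4029, -0.273 ,  0.058 ]), array([ 0.6475, -0.2644,  0.058 ]), array([ 0.6458, -0.2001,  0.058 ])] [ 0.523975 -0.236825  0.058   ]
strip end lower-left (z~.117) [ 0.4328 -0.2293  0.117 ] [ 0.4302 -0.2487  0.117 ] [ 0.6206 -0.2423  0.117 ]
```

Request:
{"method": "servo_tool", "body": {"plan": [{"xyz":[-0.1,0.2,0.5],"twist":[0,0,0.3],"jaw":1},{"xyz":[-0.1,0.2,1.5],"twist":[0,0,0.3],"jaw":1},{"xyz":[-0.1,0.2,2.5],"twist":[0,0,0.3],"jaw":1},{"xyz":[-0.1,0.2,3.5],"twist":[0,0,0.3],"jaw":1},{"xyz":[-0.1,0.2,4.5],"twist":[0,0,0.3],"jaw":1},{"xyz":[-0.1,0.2,5.5],"twist":[0,0,0.3],"jaw":1},{"xyz":[-0.1,0.2,6.4],"twist":[0,0,0.3],"jaw":1},{"xyz":[-0.1,0.2,7],"twist":[0,0,0.3],"jaw":1},{"xyz":[-0.1,0.2,7.3],"twist":[0,0,0.3],"jaw":1},{"xyz":[-0.1,0.2,7.3],"twist":[0,0,0.3],"jaw":1}]}}

```text
time_s: 12.15
tool_pos: [0.5223, -0.2324, 0.2148]
tool_rot: [-180.0, 0.1, 1.9]
force: [-0.5, -0.6, -1.6]
grip_width: 0.0256
grasp_force: 50.0
```

Request:
{"method": "servo_tool", "body": {"plan": [{"xyz":[0,0,0.1],"twist":[0,0,0],"jaw":1},{"xyz":[0,0,0.2],"twist":[0,0,0],"jaw":1},{"xyz":[0,0,0.2],"twist":[0,0,0],"jaw":1},{"xyz":[0,0,0.2],"twist":[0,0,0],"jaw":1}]}}

```text
time_s: 12.48
tool_pos: [0.5227, -0.2326, 0.2142]
tool_rot: [180.0, -0.0, 1.9]
force: [-1.0, 0.2, -1.0]
grip_width: 0.0259
grasp_force: 50.0
```

Request:
{"method": "servo_tool", "body": {"plan": [{"xyz":[0,0,0],"twist":[0,0,0],"jaw":0.3},{"xyz":[0,0,0],"twist":[0,0,0],"jaw":0.3},{"xyz":[0,0,0],"twist":[0,0,0],"jaw":0.3},{"xyz":[0,0,0],"twist":[0,0,0],"jaw":0.3},{"xyz":[0,0,0],"twist":[0,0,0],"jaw":0.3},{"xyz":[0,0,0],"twist":[0,0,0],"jaw":0.3},{"xyz":[0,0,0],"twist":[0,0,0],"jaw":0.3},{"xyz":[0,0,0],"twist":[0,0,0],"jaw":0.3}]}}

```text
time_s: 13.15
tool_pos: [0.5225, -0.2326, 0.2138]
tool_rot: [180.0, -0.0, 1.9]
force: [-0.5, -0.0, 0.3]
grip_width: 0.0597
grasp_force: 0.0
```

Request:
{"method": "servo_tool", "body": {"plan": [{"xyz":[0,0,-1],"twist":[0,0,0],"jaw":0.3},{"xyz":[0,0,-3],"twist":[0,0,0],"jaw":0.3},{"xyz":[0,0,-6],"twist":[0,0,0],"jaw":0.3},{"xyz":[0,0,-10],"twist":[0,0,0],"jaw":0.3},{"xyz":[0,0,-14],"twist":[0,0,0],"jaw":1},{"xyz":[0,0,-18],"twist":[0,0,0],"jaw":1},{"xyz":[0,0,-22],"twist":[0,0,0],"jaw":1},{"xyz":[0,0,-26],"twist":[0,0,0],"jaw":1},{"xyz":[0,0,-30],"twist":[0,0,0],"jaw":1},{"xyz":[0,0,-31],"twist":[0,0,0],"jaw":1}]}}

```text
time_s: 13.98
tool_pos: [0.5226, -0.2319, 0.5322]
tool_rot: [179.7, -0.6, 2.0]
force: [1.4, 0.2, 0.1]
grip_width: 0.0288
grasp_force: 0.0
```

```bash
python3 go.py .487,.272,.535,2 .487,.272,.535,92;  python3 - <<'E'
from cell import env
import cv2,numpy as np
a=env.read_camera("side")["img"][190:330,200:330,::-1]
cv2.imwrite("pics/racked.png",cv2.resize(a,None,fx=4,fy=4,interpolation=2))
E
```

```text
t 13.98 pos [ 0.5226 -0.2319  0.5322] rot [179.7  -0.6   2. ] F [1.4 0.2 0.1] w 0.0288 g 0.0 q7 -69.0
.487,.272,.535,2 xyz [ -1.8 -50.5  -0.6] twist [ 0.3 -0.6 -0. ]
.487,.272,.535,92 xyz [ -1.8 -50.5  -0.6] twist [  0.7  -0.2 -90. ]
```

View pics/racked.png

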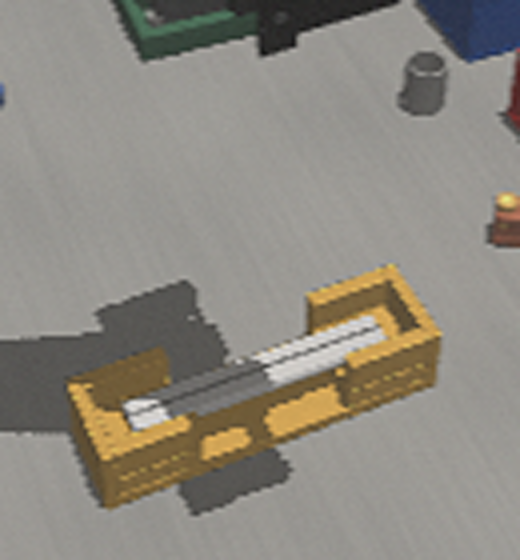

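The strip lies in both saddles between the cheeks, left end at (140,412) and right end at (370,328). Moving to a point above the lever knob with the jaws shut.

Request:
{"method": "servo_tool", "body": {"plan": [{"xyz":[-0.1,-3,-0.3],"twist":[0,0,-6],"jaw":1},{"xyz":[-0.2,-6,-0.5],"twist":[0,0,-12],"jaw":1},{"xyz":[-0.3,-9,-0.5],"twist":[0,0,-18],"jaw":1},{"xyz":[-0.4,-12,-0.5],"twist":[0,0,-24],"jaw":1},{"xyz":[-0.5,-15,-0.5],"twist":[0,0,-30],"jaw":1},{"xyz":[-0.6,-18,-0.5],"twist":[0,0,-36],"jaw":1},{"xyz":[-0.7,-21,-0.5],"twist":[0,0,-42],"jaw":1},{"xyz":[-0.8,-24,-0.5],"twist":[0,0,-48],"jaw":1},{"xyz":[-0.9,-27,-0.5],"twist":[0,0,-54],"jaw":1},{"xyz":[-1,-30,-0.5],"twist":[0,0,-60],"jaw":1}]}}

```text
time_s: 14.87
tool_pos: [0.5016, 0.0685, 0.5284]
tool_rot: [-180.0, 0.0, 62.2]
force: [-0.3, -0.6, -0.4]
grip_width: 0.0006
grasp_force: 0.0
```

```bash
python3 go.py .487,.272,.535,92
```

```text
t 14.87 pos [0.5016 0.0685 0.5284] rot [-180.     0.    62.2] F [-0.3 -0.6 -0.4] w 0.0006 g 0.0 q7 -38.0
.487,.272,.535,92 xyz [ 17.3 -10.8  -0.7] twist [ -0.    0.  -29.8]
```

Request:
{"method": "servo_tool", "body": {"plan": [{"xyz":[3,-1.9,-0.7],"twist":[0,0,-5],"jaw":1},{"xyz":[6,-3.7,-0.7],"twist":[0,0,-10],"jaw":1},{"xyz":[9,-5.6,-0.7],"twist":[0,0,-16],"jaw":1},{"xyz":[12,-7.5,-0.7],"twist":[0,0,-22],"jaw":1},{"xyz":[15,-9.4,-0.7],"twist":[0,0,-27],"jaw":1},{"xyz":[17.3,-10.8,-0.7],"twist":[0,0,-29.8],"jaw":1},{"xyz":[17.3,-10.8,-0.7],"twist":[0,0,-29.8],"jaw":1},{"xyz":[17.3,-10.8,-0.7],"twist":[0,0,-29.8],"jaw":1}]}}

```text
time_s: 15.53
tool_pos: [0.4874, 0.2722, 0.5352]
tool_rot: [-179.9, -0.0, 92.0]
force: [0.2, 0.6, -0.2]
grip_width: 0.0004
grasp_force: 0.0
```

```bash
python3 - <<'E'
import numpy as np
# knob arc about pivot (.581,.272,.200): TCP with tip 1 mm into the knob top
for a in np.arange(.85,-.21,-.105): print(round(a,2),.581-.14*np.cos(a)-.002,.2+.14*np.sin(a)+.017+.182)
E
python3 go.py .487,.272,.505,92
```

```text
0.85 0.48660235957610243 0.504179256719641
0.74 0.4760876936666122 0.49391605346380013
0.64 0.46670659389619895 0.48260736179073493
0.54 0.45856239190153414 0.47037774552001743
0.43 0.451744795045516 0.45736191234008955
0.33 0.44632889830192574 0.44370323001998013
0.22 0.4423743570937152 0.42955214723132173
0.12 0.43992473019600975 0.415064536375113
0.01 0.4390069999416668 0.40039997666678334
-0.09 0.4396312750142656 0.385719996391162
-0.2 0.44179067910222614 0.37118629368869144
t 15.53 pos [0.4874 0.2722 0.5352] rot [-179.9   -0.    92. ] F [ 0.2  0.6 -0.2] w 0.0004 g 0.0 q7 -36.0
.487,.272,.505,92 xyz [-0. -0.  3.] twist [-0.1 -0.  -0. ]
```

Request:
{"method": "servo_tool", "body": {"plan": [{"xyz":[0,0,1.5],"twist":[0,0,0],"jaw":1},{"xyz":[0,0,3.1],"twist":[0,0,0],"jaw":1},{"xyz":[0,-0.6,3.6],"twist":[0,0,0],"jaw":1},{"xyz":[0,-1.1,4.1],"twist":[0,0,0],"jaw":1},{"xyz":[0,-1.6,4.7],"twist":[0,0,0],"jaw":1},{"xyz":[0,-2,5.3],"twist":[0,0,0],"jaw":1},{"xyz":[0,-2.5,5.9],"twist":[0,0,0],"jaw":1},{"xyz":[0,-2.9,6.5],"twist":[0,0,0],"jaw":1},{"xyz":[0,-3.2,7.1],"twist":[0,0,0],"jaw":1},{"xyz":[0,-3.6,7.8],"twist":[0,0,0],"jaw":1}]}}

```text
time_s: 16.37
tool_pos: [0.4502, 0.27, 0.4586]
tool_rot: [-179.8, -0.0, 91.8]
force: [-9.6, 1.6, 8.2]
grip_width: 0.0005
grasp_force: 4.8
```

```bash
python3 go.py
python3 - <<'E'
from cell import env
import cv2,numpy as np
a=env.read_camera("side")["img"][70:190,160:280,::-1]
cv2.imwrite("pics/lev.png",cv2.resize(a,None,fx=4,fy=4,interpolation=2))
E
```

```text
t 16.37 pos [0.4502 0.27   0.4586] rot [-179.8   -0.    91.8] F [-9.6  1.6  8.2] w 0.0005 g 4.8 q7 -35.0
```

View pics/lev.png

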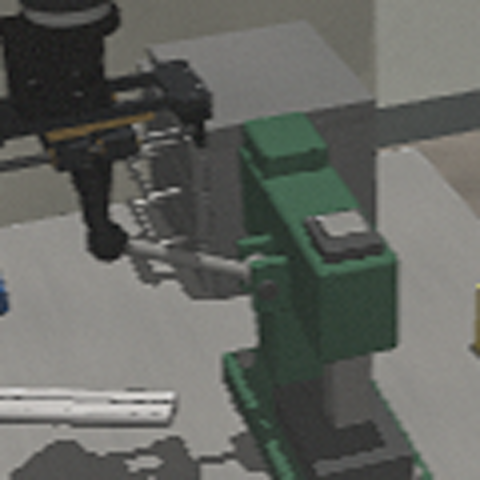

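The fingertips press on the knob at (107,240), and the lever has swung about half way. The x force shows the tips sit on its robot side, so I shift them towards +x before continuing.

Request:
{"method": "servo_tool", "body": {"plan": [{"xyz":[0,0,-1],"twist":[0,0,0],"jaw":1},{"xyz":[0,0.8,-1],"twist":[0,0,0],"jaw":1},{"xyz":[0,0.8,-0.2],"twist":[0,0,0],"jaw":1},{"xyz":[0,0.6,0.5],"twist":[0,0,0],"jaw":1},{"xyz":[0,0.4,1.2],"twist":[0,0,0],"jaw":1},{"xyz":[0,0.2,2],"twist":[0,0,0],"jaw":1},{"xyz":[0,0,2.8],"twist":[0,0,0],"jaw":1},{"xyz":[0,-0.2,3.6],"twist":[0,0,0],"jaw":1},{"xyz":[0,-0.3,4.4],"twist":[0,0,0],"jaw":1},{"xyz":[0,-0.4,5.2],"twist":[0,0,0],"jaw":1}]}}

```text
time_s: 17.25
tool_pos: [0.448, 0.2695, 0.4047]
tool_rot: [-180.0, -0.0, 91.8]
force: [-1.3, 1.1, 4.3]
grip_width: 0.0004
grasp_force: 1.7
```

```bash
python3 go.py
```

```text
t 17.25 pos [0.448  0.2695 0.4047] rot [-180.    -0.    91.8] F [-1.3  1.1  4.3] w 0.0004 g 1.7 q7 -36.0
```

Request:
{"method": "servo_tool", "body": {"plan": [{"xyz":[0,0,0.8],"twist":[0,0,0],"jaw":1},{"xyz":[0,0,1.6],"twist":[0,0,0],"jaw":1},{"xyz":[0,0.1,2.3],"twist":[0,0,0],"jaw":1},{"xyz":[0,0.2,2.7],"twist":[0,0,0],"jaw":1},{"xyz":[0,0.2,3.0],"twist":[0,0,0],"jaw":1},{"xyz":[0,0.2,3.2],"twist":[0,0,0],"jaw":1},{"xyz":[0,0.2,3.2],"twist":[0,0,0],"jaw":1}]}}

```text
time_s: 17.83
tool_pos: [0.4508, 0.269, 0.3733]
tool_rot: [180.0, 0.0, 91.7]
force: [-0.2, -0.2, 0.3]
grip_width: 0.0005
grasp_force: 0.0
```

Request:
{"method": "servo_tool", "body": {"plan": [{"xyz":[0,0,0.2],"twist":[0,0,0],"jaw":1},{"xyz":[0,0,0.3],"twist":[0,0,0],"jaw":1},{"xyz":[0,0,0.3],"twist":[0,0,0],"jaw":1}]}}

```text
time_s: 18.08
tool_pos: [0.4509, 0.2691, 0.3714]
tool_rot: [179.9, 0.0, 91.7]
force: [-0.2, -1.4, 3.8]
grip_width: 0.0007
grasp_force: 2.1
```

Request:
{"method": "servo_tool", "body": {"plan": [{"xyz":[0,0,0.3],"twist":[0,0,0],"jaw":1},{"xyz":[0,0,0.5],"twist":[0,0,0],"jaw":1},{"xyz":[0,0,0.5],"twist":[0,0,0],"jaw":1}]}}

```text
time_s: 18.33
tool_pos: [0.4509, 0.2696, 0.3704]
tool_rot: [179.8, 0.1, 91.7]
force: [-8.5, -6.6, 28.5]
grip_width: 0.0002
grasp_force: 14.0
```

The force climbed to 28 N against the stop. Backing off and checking.

Request:
{"method": "servo_tool", "body": {"plan": [{"xyz":[0,0,-1],"twist":[0,0,0],"jaw":1},{"xyz":[0,0,-4],"twist":[0,0,0],"jaw":1},{"xyz":[-2,0,-8],"twist":[0,0,0],"jaw":1},{"xyz":[-5,0,-11],"twist":[0,0,0],"jaw":1},{"xyz":[-8,0,-12],"twist":[0,0,0],"jaw":1},{"xyz":[-11,0,-12],"twist":[0,0,0],"jaw":1},{"xyz":[-14,0,-12],"twist":[0,0,0],"jaw":1},{"xyz":[-17,0,-12],"twist":[0,0,0],"jaw":1},{"xyz":[-17,0,-12],"twist":[0,0,0],"jaw":1},{"xyz":[-17,0,-12],"twist":[0,0,0],"jaw":1}]}}

```text
time_s: 19.17
tool_pos: [0.4559, 0.0972, 0.4856]
tool_rot: [180.0, 0.0, 91.5]
force: [-0.3, 1.1, -0.6]
grip_width: 0.0005
grasp_force: 0.0
```

```bash
python3 go.py
python3 - <<'E'
from cell import env
import cv2,numpy as np
a=env.read_camera("side")["img"][60:320,160:330,::-1]
cv2.imwrite("pics/end.png",cv2.resize(a,(390,596),interpolation=2))
E
```

```text
t 19.17 pos [0.4559 0.0972 0.4856] rot [180.    0.   91.5] F [-0.3  1.1 -0.6] w 0.0005 g 0.0 q7 -10.0
```

View pics/end.png

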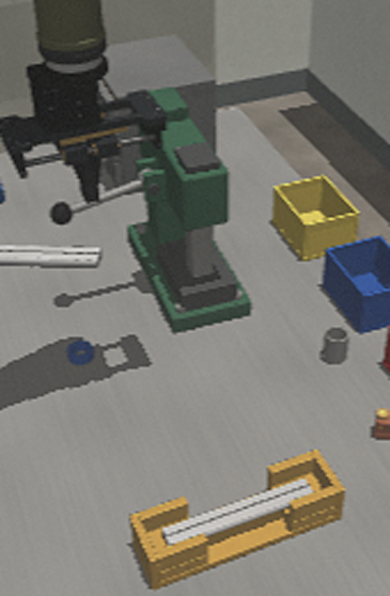

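The lever is down with its knob at (62,212), the ram sits on the die, the strip lies in the rack at (240,510), and the arm is clear. Handing in.

```bash
python3 -c "
from cell import env
print(env.sign_off())"
```

```text
the job is handed in; nothing more can be done
None
```

The job is handed in at about 19 s of the 69 s: the last picture shows the strip on both rack saddles, the lever pushed down to its stop with the ram on the empty die block, and the arm clear; the sign-off gave no verdict.

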